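# Offer up the enclosure door to its hinge post

### The arm

A 6-joint arm with a two-finger parallel gripper is mounted at the origin on the work surface. World frame = base frame: x ahead of the robot, y to its left, z up, the work surface at z = 0. Lengths are in m, angles in rad, forces in N, time in s.
With the tool pointing down it reaches from about 0.35 to 0.975 m from the base axis. Payload 4.9 kg.
Tool frame: the origin (TCP) lies midway between the tips of the shut fingers; the grasp point (between the pads) lies 19 mm behind it; z points along the fingers, y is the line along which they close (so a half turn about z gives the same grasp; the last joint's range is limited). The gripper opens to 85 mm and grips with 20 to 120 N. Pads are 22 mm wide; open, the fingers measure 114 mm over their backs; the gripper's body (76 mm by 85 mm) begins 54 mm behind the grasp point. The pads swing forward as they close: fully open they stand 13 mm farther back than shut.
Start: joints at [1.154, 0.053, 1.613, -0, 1.476, -0.119], TCP at [0.183, 0.597, 0.231] pointing down, gripper open.
Joint ranges: [-3.01, 3.01], [-1.01, 2.22], [0.06, 2.58], [-1.02, 4.17], [0.09, 2.62], [-3.14, 3.14]. Speed limits (rad/s): [2.57, 2.57, 3.14, 3.14, 3.14, 3.14].

### API

Orientations are given as a rotation vector (axis times angle).
In Python, from station import ctrl gives the robot as it stands.
- The arm moves only by the shell command python3 -m handwheel 'ROWS' [FORCE]. ROWS is JSON, a list of rows, each an object with "gripper": the gripper command: -1 is fully open, 1 is shut, values between are in proportion; "offset": the shift along the tool's x, y, z in mm, a list of three; "rotation": the turn, a rotation vector about the tool's x, y, z in rad, a list of three. A call has exactly 8 rows; each row is the pose to reach, as a shift and turn from the pose commanded when the call began, along the tool's axes at that moment; what a row does not reach only later rows make up. A row lasts 1/8 s, in which the tool goes at most 62.5 mm and 10.7 degrees, less where a joint would pass 70% of its speed; a pose out of reach is approached as far as the arm can. A call with a gripper value outside its range is refused whole. The fingers move at their own pace and stop on an object; FORCE is the grip in N (left out, the last holds). Time passes only in rows, so rows that repeat a pose let the fingers close, or fill a call up. It gives the time, the measured TCP pose, the force, the opening and the grip force at its end, in the units of the state.
- ctrl.get_obs(): the state, without advancing time (a new reading comes with each control period).
- ctrl.get_image(name): name is "scene" or "top" or "wrist"; returns a dict with "image" (384x512x3 uint8, red, green, blue), "fovy" (degrees; the focal length in pixels is half the picture's height over the tangent of half this angle, whatever the lens; pixels are square), "cx", "cy" (the principal point, pixels), "xyz" and "attitude" of the camera in the world. Camera axes: x right, y up, looking along -z (the intrinsics and any distortion apply to the point x, -y, -z); pixel columns grow to the right and rows downward; lengths in m; the calibration is good to about 2 mm. A picture is of the moment at which its call begins. There is no depth.
- ctrl.finish_job(): hands the job in; it is judged then, once.
The state is a dict: "t": time; "q": joint angles; "dq": joint speeds; "effort": joint torques, N m; "tool_pos": TCP position; "tool_rot": TCP orientation; "contact_force": force on the tool from outside, world axes, zero at the start; "wrist_torque": the same for the moment, N m; "opening": finger opening in m; "grip_force": force on a finger pad.
Only numpy, scipy, OpenCV 4.12 (cv2) and the standard library are available. Lean on these libraries where they do the work, as an engineer would, in place of code of your own. Each camera call takes 0.05 s, during which the arm holds its last target. There are 200 camera calls.

### The job

Lift the small grey door panel up out of its white slotted stand and bring it to the aluminium hinge post, sliding the door's hinge barrel sideways into the gap between the post's two barrels until the three holes line up and the door stands upright, in line with the post like a closed door. Finish while still holding the door there, hanging still in the gripper and touching nothing else, so that a colleague can drop the hinge pin through. Do not bump the post hard, and leave the pin, its tray, the culture flask and the tip box where they are.

Things in the scene. Friction and masses are not known exactly. Their poses are not given: they have to be found in the camera images.
- door: Loose grey plastic door panel, 130 mm wide (own y), 8 mm thick (own x), 110 mm tall (z), steel hinge barrel on its +y edge; 0.16 to 0.26 kg, centre of mass near the panel's middle. Origin: centre of the panel's underside. Starts upright in the rack's slot, origin 10 mm above the bench; its bare top edge (110 mm above the origin) can be pinched from above across the 8 mm.
- door_knuckle (a point): Centre of the door's hinge barrel (middle of its vertical hole): 81 mm along +y and 55 mm up from the door's origin; door's axes. Barrel 18 mm outside diameter, hole 10 mm, 24 mm tall; a 4 mm thick web joins it to the panel's edge, 16 mm from the barrel's axis.
- rack: Fixed white plastic stand, foot 90 (x) by 110 (y) by 10 mm, two upright 12 mm walls along y reaching 45 mm above the bench; the open-ended slot between them is 11 mm wide, its floor 10 mm above the bench. Origin: centre of its underside. The door stands in it with the same yaw, up to 10 mm off-centre along y.
- jamb: Fixed aluminium hinge post, 140 mm tall, x -18..18, y 0..36 mm, on a 12 mm foot plate (x -45..85, y -10..80); a 130 mm tall wall runs to x = 80 (y 17..23). Two steel barrels on its -y side: 18 mm outside, hole 10 mm, vertical axis at x 0, y -20, heights 55..79 and 111..135 mm. Origin: on the bench, middle of the -y face. The door belongs on the -y side, its axes parallel to these.
- jamb_gap (a point): Middle of the 32 mm gap between the post's two barrels, on their common axis: 20 mm along -y and 95 mm up from the jamb's origin; jamb's axes. With the door's barrel centred here 4 mm are free above and below it.
- tray: Loose steel tray, 70 x 130 x 16 mm, holding the pin; leave alone. Origin: centre of its underside.
- pin: Loose steel hinge pin lying in the tray, 6 mm thick, 90 mm long, with a flat tee head; leave alone. Origin: under its middle.
- flask: Loose clear culture flask lying flat, 130 x 80 x 34 mm, with an orange cap at its -x end (24 mm more); leave alone. Origin: centre of its underside.
- tipbox: Loose blue pipette tip box, 85 x 120 x 61 mm; leave alone. Origin: centre of its underside.
Not all that is in view belongs to the job. There is more than one size of the door; the one meant has the size given above.

How it is judged:
By the outcome, as a careful person would: the job done as asked, in the order asked, and still so for the second after the job is handed in, while the arm keeps its last pose, push and grip.
It also fails if it takes over 53 s, if anything falls off the work surface, if the arm or the gripper's body presses on something with over 40 N, if the wrist force passes 120 N, or if a joint passes its speed limit or range.

## Working session

There is one attempt and no reset: what is moved stays moved. The work goes in short steps, Python scripts to look and compute and a shell command to move; the robot and the scene stay as the last step left them, time stands still between calls to the robot, and variables do not carry over. Pictures are saved under pics/ and viewed, at most 10 in all, crops included, and the job is handed in when it is done.

```bash
ls; mkdir -p pics; python3 - <<'E'
from station import ctrl
import cv2
o=ctrl.get_obs(); print(o)
for n in("scene","top"):
    d=ctrl.get_image(n); cv2.imwrite(f"pics/{n}0.png",d["image"][:,:,::-1]); print({k:v for k,v in d.items() if k!="image"})
E
```

```text
pics
{'t': 0.0, 'q': array([ 1.15398417e+00,  5.33920385e-02,  1.61430728e+00,  1.32679433e-05,
        1.47597442e+00, -1.18995379e-01]), 'dq': array([-8.64849080e-04,  2.10689156e-04, -3.42639446e-05, -1.13960957e-03,
        2.34256978e-03,  7.58184076e-04]), 'effort': array([ 3.26384707e-04, -3.93679440e+01, -3.70173347e+01, -2.06354298e-04,
        7.10527820e-03,  3.03032471e-05]), 'tool_pos': array([0.183136  , 0.59691684, 0.23003326]), 'tool_rot': array([-0.46600068, -3.10626735,  0.00314629]), 'contact_force': array([ 0.90097129, -0.40183402, -1.25419385]), 'wrist_torque': array([ 0.02075239,  0.05037835, -0.04156937]), 'grip_force': 0.0, 'opening': 0.08530460605301828}
{'fovy': 48.196770151536036, 'cx': 255.81664626536366, 'cy': 194.67864407185112, 'xyz': array([ 1.28528386, -0.33163003,  1.05185056]), 'attitude': array([0.58310613, 0.38694719, 1.14677308])}
{'fovy': 47.46878951939079, 'cx': 259.4445396557919, 'cy': 195.37545446780177, 'xyz': array([ 0.54883158, -0.05033875,  1.10121905]), 'attitude': array([ 0.02781225, -0.03932949, -1.56997336])}
```

View pics/scene0.png

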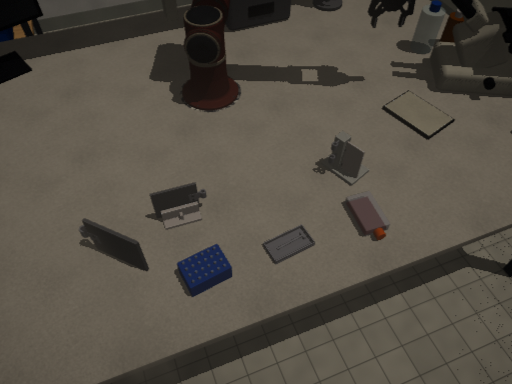

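View pics/top0.png

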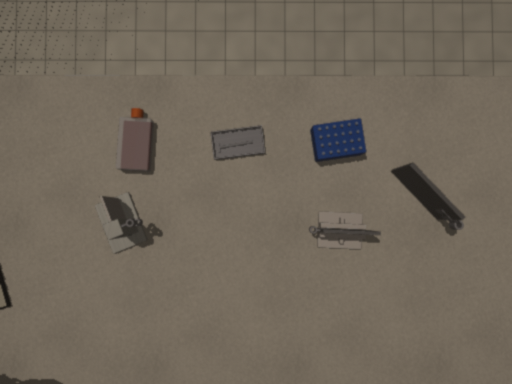

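The scene picture shows a small door in a white stand (scene 178,203; top 345,232) and a larger dark door standing loose (scene 115,243; top 427,192). The one in the stand fits the task. The post is at scene 347,160 and top 122,228. One enlarged crop will confirm this.

```bash
cat > h.py <<'E'
import numpy as np, cv2
from scipy.spatial.transform import Rotation as R
from station import ctrl
def cam(n):
    d=ctrl.get_image(n); d["R"]=R.from_rotvec(d["attitude"]).as_matrix(); d["f"]=192/np.tan(np.radians(d["fovy"]/2)); return d
def proj(d,P):
    c=(np.atleast_2d(P)-d["xyz"])@d["R"]; return np.c_[d["cx"]+d["f"]*c[:,0]/-c[:,2], d["cy"]+d["f"]*c[:,1]/c[:,2]]
def onz(d,px,z):
    r=d["R"]@np.array([(px[0]-d["cx"])/d["f"],-(px[1]-d["cy"])/d["f"],-1]); return d["xyz"]+r*(z-d["xyz"][2])/r[2]
def place(P,o,yaw): return R.from_rotvec([0,0,yaw]).apply(P)+o
def crop(im,c,w,h,k): 
    x,y=int(c[0]-w/2),int(c[1]-h/2); return cv2.resize(im[y:y+h,x:x+w],None,fx=k,fy=k,interpolation=cv2.INTER_CUBIC),(x,y)
E
python3 - <<'E'
from h import *
t=cam("top");s=cam("scene")
a=[crop(i["image"],c,80,60,5)for i,c in((t,(345,232)),(t,(125,225)),(s,(178,203)),(s,(345,158)))]
print([b[1] for b in a]); a=[b[0] for b in a]
im=np.vstack([np.hstack(a[:2]),np.hstack(a[2:])]); im=np.clip(im*1.6,0,255).astype(np.uint8)
cv2.imwrite("pics/crops.png",im[:,:,::-1])
print(onz(t,(345,231),.12),onz(t,(427,192),.12))
E
```

```text
[(305, 202), (85, 195), (138, 173), (305, 128)]
[ 0.51090771 -0.24959582  0.12      ] [ 0.59869654 -0.43557962  0.12      ]
```

View pics/crops.png

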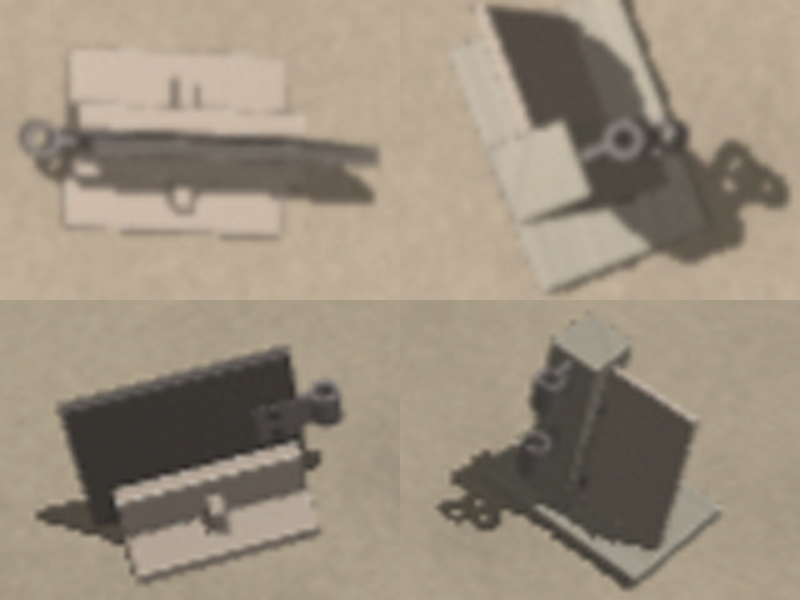

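The door in the stand has its top edge bare and its barrel on world +y; it is 130 mm wide as measured in the top view (59 px), so it is the one meant. Next I fit the poses.

```bash
python3 - <<'E'
from h import *
from scipy.optimize import least_squares
t=cam("top");s=cam("scene")
f=lambda p,o:(np.array(p)+.5)/5-.5+np.array(o)
to,so,tj,sj=(305,202),(138,173),(85,195),(305,128)
B=[0,.081,.067];m=1e-3
door=[(t,f((38,137),to),B),(t,f((378,155),to),[0,-.065,.11]),(t,f((82,140),to),[0,.065,.11]),(s,f((325,88),so),B),(s,f((62,106),so),[0.,-.065,.11]),(s,f((288,50),so),[0,.065,.11])]
c=[[-.018,0,.14],[.018,0,.14],[.018,.036,.14],[-.018,.036,.14]];Bj=[0,-.02,.135]
jamb=[(t,f(p,tj),q) for p,q in zip([(190,190),(162,122),(98,145),(127,218),(225,138)],c+[Bj])]+[(s,f(p,sj),q) for p,q in zip([(150,45),(200,72),(232,48),(185,13),(152,77),(295,120)],c+[Bj,[.08,.02,.13]])]
for nm,L,x0,z in(("door",door,[.51,-.25,0],.01),("jamb",jamb,[.52,.25,.4],0)):
    r=least_squares(lambda v:np.concatenate([proj(d,place(np.array([P]),[v[0],v[1],z],v[2]))[0]-p for d,p,P in L]),x0,loss="soft_l1")
    print(nm,r.x.round(4),r.fun.reshape(-1,2).round(1).tolist())
E
```

```text
door [ 0.5102 -0.2626 -0.048 ] [[0.1, -0.1], [-0.5, 0.1], [0.9, 0.3], [0.2, 0.3], [-0.2, 0.3], [0.7, -0.2]]
jamb [0.5248 0.247  0.392 ] [[1.0, 0.0], [0.5, -1.6], [-2.0, 0.1], [-1.7, 0.7], [0.1, -0.7], [-0.4, -0.8], [-1.0, -0.0], [0.1, -1.1], [0.2, -0.1], [-0.6, 0.4], [0.2, 0.2]]
```

```bash
cat >> h.py <<'E'
def toolR(doory_yaw,flip):
    # tool z down, tool y along +-door x
    c,s=np.cos(doory_yaw),np.sin(doory_yaw); y=np.array([c,s,0])*flip; z=np.array([0,0,-1.]); return np.c_[np.cross(y,z),y,z]
def go(p,Rt,p0=None,R0=None):
    o=ctrl.get_obs(); R0=R.from_rotvec(o["tool_rot"]).as_matrix() if R0 is None else R0; p0=o["tool_pos"] if p0 is None else p0
    return ((np.array(p)-p0)@R0*1000).round(1), R.from_matrix(R0.T@Rt).as_rotvec().round(4)
E
python3 - <<'E'
from h import *
print(R.from_rotvec(ctrl.get_obs()["tool_rot"]).as_matrix().round(3))
for fl in(1,-1):
    Rt=toolR(-.048,fl)
    print(fl,go([.46,.12,.25],Rt),go([.5102,-.2626,.20],Rt), 'from mid',go([.5102,-.2626,.20],Rt,[.46,.12,.25],Rt))
E
```

```text
[[-0.956  0.293 -0.   ]
 [ 0.293  0.956 -0.001]
 [ 0.    -0.001 -1.   ]]
1 (array([-404.6, -375.1,  -18.9]), array([-7.000e-04,  4.000e-04,  1.321e+00])) (array([-564.8, -726.1,   31.4]), array([-7.000e-04,  4.000e-04,  1.321e+00])) from mid (array([-379.8,   68.5,   50. ]), array([0., 0., 0.]))
-1 (array([-404.6, -375.1,  -18.9]), array([-5.0000e-04, -7.0000e-04, -1.8206e+00])) (array([-564.8, -726.1,   31.4]), array([-5.0000e-04, -7.0000e-04, -1.8206e+00])) from mid (array([379.8, -68.5,  50. ]), array([0., 0., 0.]))
```

```bash
python3 -m handwheel '[{"gripper":-1,"offset":[-20,-19,-5],"rotation":[0,0,0.08]},{"gripper":-1,"offset":[-60,-56,-10],"rotation":[0,0,0.25]},{"gripper":-1,"offset":[-102,-95,-15],"rotation":[0,0,0.42]},{"gripper":-1,"offset":[-145,-135,-19],"rotation":[0,0,0.6]},{"gripper":-1,"offset":[-188,-175,-19],"rotation":[0,0,0.78]},{"gripper":-1,"offset":[-231,-215,-19],"rotation":[0,0,0.96]},{"gripper":-1,"offset":[-274,-255,-19],"rotation":[0,0,1.14]},{"gripper":-1,"offset":[-317,-294,-19],"rotation":[0,0,1.321]}]'
python3 - <<'E'
from h import *
print(go([.5102,-.2626,.20],toolR(-.048,1)))
E
```

```text
t: 1.3
tool_pos: [0.4007, 0.2217, 0.2505]
tool_rot: [2.28, 2.161, 0.001]
contact_force: [-0.2, 0.1, -0.3]
opening: 0.0854
grip_force: 0.0
(array([-477.7,  135.3,   50.5]), array([ 0.0009, -0.0004, -0.0058]))
```

```bash
python3 -m handwheel '[{"gripper":-1,"offset":[-40,11,5],"rotation":[0,0,0]},{"gripper":-1,"offset":[-99,28,12],"rotation":[0,0,0]},{"gripper":-1,"offset":[-158,45,20],"rotation":[0,0,0]},{"gripper":-1,"offset":[-217,62,28],"rotation":[0,0,0]},{"gripper":-1,"offset":[-276,79,36],"rotation":[0,0,0]},{"gripper":-1,"offset":[-335,96,44],"rotation":[0,0,0]},{"gripper":-1,"offset":[-394,113,50],"rotation":[0,0,-0.006]},{"gripper":-1,"offset":[-440,125,50],"rotation":[0,0,-0.006]}]'
python3 -m handwheel '[{"gripper":-1,"offset":[-19,5,0],"rotation":[0,0,0]},{"gripper":-1,"offset":[-38,10,0],"rotation":[0,0,0]},{"gripper":-1,"offset":[-38,10,0],"rotation":[0,0,0]},{"gripper":-1,"offset":[-38,10,0],"rotation":[0,0,0]},{"gripper":-1,"offset":[-38,10,0],"rotation":[0,0,0]},{"gripper":-1,"offset":[-38,10,0],"rotation":[0,0,0]},{"gripper":-1,"offset":[-38,10,0],"rotation":[0,0,0]},{"gripper":-1,"offset":[-38,10,0],"rotation":[0,0,0]}]'
python3 - <<'E'
from h import *
print(go([.5102,-.2626,.20],toolR(-.048,1)))
w=cam("wrist");print(w["xyz"],w["R"].round(3),w["f"])
im=w["image"].copy()
q=proj(w,place(np.array([[0,.081,.067],[0,-.065,.11],[0,.065,.11]]),[.5102,-.2626,.01],-.048));print(q.round(1))
for p in q: cv2.circle(im,(int(p[0]),int(p[1])),3,(255,0,0),1)
cv2.imwrite("pics/w1.png",cv2.resize(im,None,fx=1.5,fy=1.5)[:,:,::-1])
E
```

```text
t: 2.3
tool_pos: [0.5037, -0.2244, 0.1996]
tool_rot: [-2.268, -2.172, 0.0]
contact_force: [0.2, -0.1, 0.5]
opening: 0.0855
grip_force: 0.0
t: 3.3
tool_pos: [0.5123, -0.2604, 0.2003]
tool_rot: [2.267, 2.174, -0.0]
contact_force: [0.8, 0.7, 0.7]
opening: 0.0855
grip_force: 0.0
(array([-2.3, -2. ,  0.3]), array([-0.    ,  0.    ,  0.0061]))
[ 0.51611407 -0.19168032  0.34332957] [[ 0.999  0.04   0.012]
 [-0.042  0.961  0.272]
 [-0.001 -0.273  0.962]] 266.33187878906733
[[253.5 108. ]
 [252.6 268.3]
 [253.  126.6]]
```

View pics/w1.png

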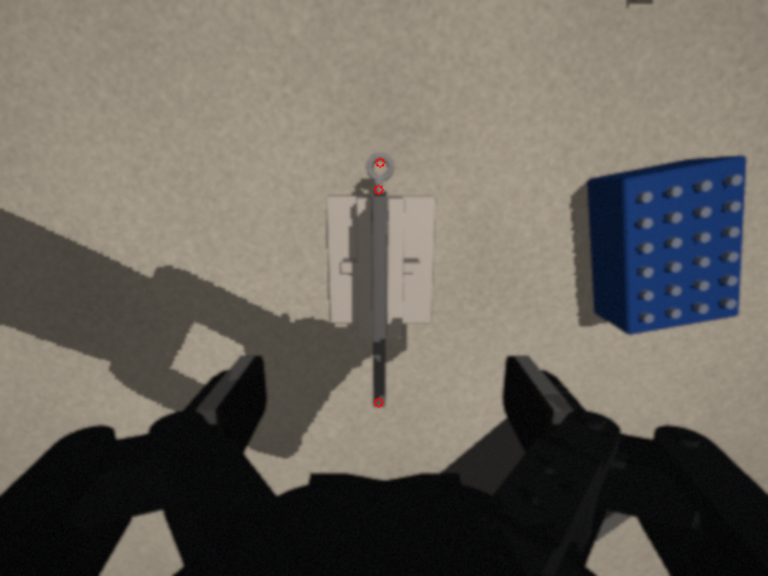

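The wrist view confirms the fit: barrel at (379,167), panel end at (379,405) in the 1.5x image, with the door about 2 mm farther towards -y than computed. Going down to grip.

```bash
python3 -m handwheel '[{"gripper":-1,"offset":[-4.7,-2.1,15],"rotation":[0,0,0.006]},{"gripper":-1,"offset":[-4.7,-2.1,40],"rotation":[0,0,0.006]},{"gripper":-1,"offset":[-4.7,-2.1,65],"rotation":[0,0,0.006]},{"gripper":-1,"offset":[-4.7,-2.1,88],"rotation":[0,0,0.006]},{"gripper":-1,"offset":[-4.7,-2.1,105],"rotation":[0,0,0.006]},{"gripper":-1,"offset":[-4.7,-2.1,113],"rotation":[0,0,0.006]},{"gripper":-1,"offset":[-4.7,-2.1,113],"rotation":[0,0,0.006]},{"gripper":-1,"offset":[-4.7,-2.1,113],"rotation":[0,0,0.006]}]' 80
python3 -m handwheel '[{"gripper":0.2,"offset":[0,0,0],"rotation":[0,0,0]},{"gripper":0.5,"offset":[0,0,0],"rotation":[0,0,0]},{"gripper":0.7,"offset":[0,0,0],"rotation":[0,0,0]},{"gripper":1,"offset":[0,0,0],"rotation":[0,0,0]},{"gripper":1,"offset":[0,0,0],"rotation":[0,0,0]},{"gripper":1,"offset":[0,0,0],"rotation":[0,0,0]},{"gripper":1,"offset":[0,0,0],"rotation":[0,0,0]},{"gripper":1,"offset":[0,0,0],"rotation":[0,0,0]}]' 80
```

```text
t: 4.35
tool_pos: [0.5106, -0.2655, 0.0884]
tool_rot: [2.273, 2.166, 0.001]
contact_force: [-0.2, 0.2, 0.5]
opening: 0.0856
grip_force: 0.0
t: 5.35
tool_pos: [0.5101, -0.2652, 0.0875]
tool_rot: [2.274, 2.167, -0.0]
contact_force: [-0.5, -0.1, 1.3]
opening: 0.0069
grip_force: 78.4
```

```bash
python3 -m handwheel '[{"gripper":1,"offset":[0,0,-4],"rotation":[0,0,0]},{"gripper":1,"offset":[0,0,-12],"rotation":[0,0,0]},{"gripper":1,"offset":[0,0,-22],"rotation":[0,0,0]},{"gripper":1,"offset":[0,0,-34],"rotation":[0,0,0]},{"gripper":1,"offset":[0,0,-46],"rotation":[0,0,0]},{"gripper":1,"offset":[0,0,-55],"rotation":[0,0,0]},{"gripper":1,"offset":[0,0,-60],"rotation":[0,0,0]},{"gripper":1,"offset":[0,0,-60],"rotation":[0,0,0]}]'
python3 - <<'E'
from h import *
w=cam("wrist"); o=ctrl.get_obs(); z=o["tool_pos"][2]-.0875; print(z,o["opening"],o["contact_force"])
im=w["image"].copy()
q=proj(w,place(np.array([[0,.081,.067],[0,.065,.11]]),[.5101,-.2648,.01+z],-.048));print(q.round(1))
np.save("wR.npy",np.array([w["xyz"]]))
cv2.imwrite("pics/w2.png",cv2.resize(im,None,fx=1.5,fy=1.5)[:,:,::-1])
# premove
J=np.array([.5248,.247,0]);yw=.392
kn=place(np.array([[0,-.02-.08,.095]]),J,yw)[0]; org=kn-place(np.array([[0,.081,.055]]),[0,0,0],yw)[0]
print("org pre",org,"go",go([org[0],org[1],.0875+.03+.03],toolR(yw,1)))
E
```

```text
t: 6.35
tool_pos: [0.5102, -0.2652, 0.1477]
tool_rot: [2.274, 2.167, 0.0]
contact_force: [0.4, -0.6, -2.1]
opening: 0.0068
grip_force: 77.9
0.05971587591966407 0.006734800737562842 [-0.29033681 -0.52381642 -2.0182897 ]
[[254.2  94.7]
 [253.6 127.5]]
org pre [0.59394878 0.07972942 0.04      ] go (array([ 3.484e+02,  6.740e+01, -3.000e-01]), array([-1.0e-04, -1.0e-04, -4.4e-01]))
```

View pics/w2.png

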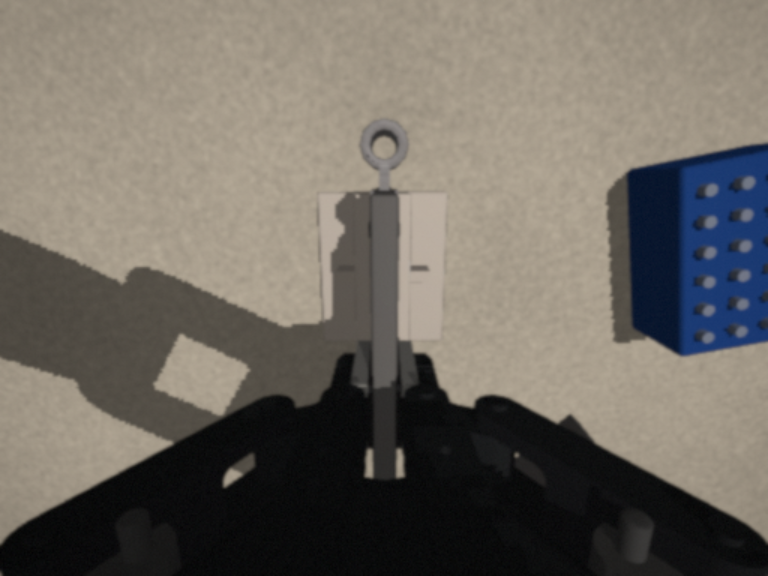

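Lift is clean: the door hangs straight, barrel at (384,145), panel end at (384,191). Carrying it to the post.

```bash
python3 -m handwheel '[{"gripper":1,"offset":[15,3,0],"rotation":[0,0,-0.02]},{"gripper":1,"offset":[55,11,0],"rotation":[0,0,-0.07]},{"gripper":1,"offset":[105,20,0],"rotation":[0,0,-0.14]},{"gripper":1,"offset":[160,31,0],"rotation":[0,0,-0.21]},{"gripper":1,"offset":[215,42,0],"rotation":[0,0,-0.28]},{"gripper":1,"offset":[270,52,0],"rotation":[0,0,-0.35]},{"gripper":1,"offset":[320,62,0],"rotation":[0,0,-0.41]},{"gripper":1,"offset":[348.4,67.4,0],"rotation":[0,0,-0.44]}]'
python3 -m handwheel '[{"gripper":1,"offset":[0,0,5],"rotation":[0,0,0]},{"gripper":1,"offset":[0,0,12],"rotation":[0,0,0]},{"gripper":1,"offset":[0,0,20],"rotation":[0,0,0]},{"gripper":1,"offset":[0,0,26],"rotation":[0,0,0]},{"gripper":1,"offset":[0,0,30],"rotation":[0,0,0]},{"gripper":1,"offset":[0,0,30],"rotation":[0,0,0]},{"gripper":1,"offset":[0,0,30],"rotation":[0,0,0]},{"gripper":1,"offset":[0,0,30],"rotation":[0,0,0]}]'
python3 - <<'E'
from h import *
a=[]
o=ctrl.get_obs()
w=cam("wrist");s=cam("scene")
c1,o1=crop(w["image"],(256,70),160,140,5);c1=cv2.resize(w["image"][0:150,176:336],None,fx=3.5,fy=3.5,interpolation=cv2.INTER_CUBIC)
tg=s;c=proj(s,[[.55,.2,.1]])[0];print(c)
c2,o2=crop(s["image"],c,90,75,7);print(o2)
c2=c2[:525];h=525;im=np.zeros((600,800,3),np.uint8)
print(c1.shape,c2.shape)
cv2.imwrite("pics/w3.png",cv2.resize(w["image"],None,fx=1.5,fy=1.5)[:,:,::-1])
cv2.imwrite("pics/s3.png",np.clip(c2*1.6,0,255).astype(np.uint8)[:,:,::-1])
E
```

```text
t: 7.4
tool_pos: [0.5936, 0.0832, 0.1467]
tool_rot: [-1.74, -2.615, 0.0]
contact_force: [0.5, 0.3, -3.1]
opening: 0.007
grip_force: 78.0
t: 8.4
tool_pos: [0.5943, 0.0797, 0.1178]
tool_rot: [1.746, 2.611, 0.001]
contact_force: [-0.9, 0.1, -2.0]
opening: 0.007
grip_force: 78.1
[327.04619901 157.98558374]
(282, 120)
(525, 560, 3) (525, 630, 3)
```

View pics/w3.png

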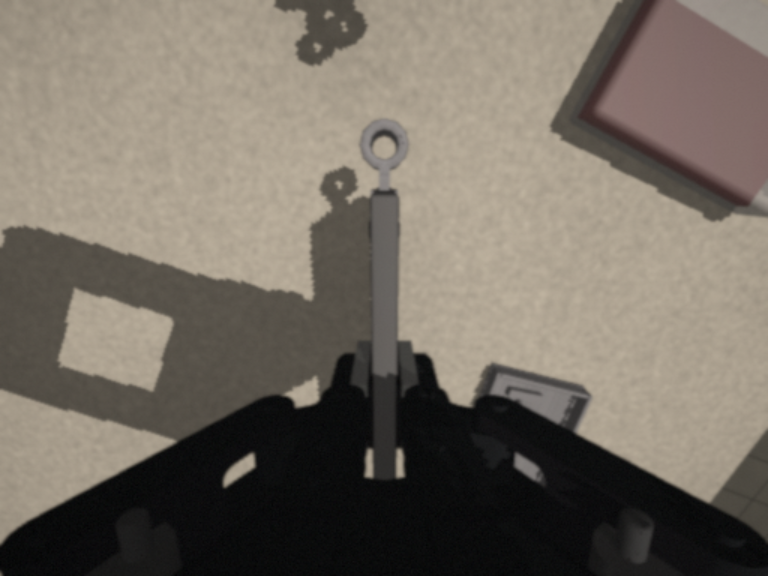

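View pics/s3.png

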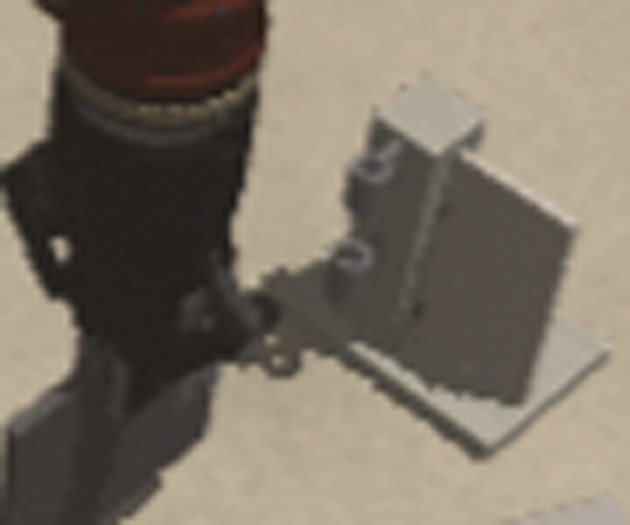

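In the wrist picture the door's barrel is at (384,145) and the post is still out of view above. In the scene crop the post's barrels show at (375,165) and (350,257), and the door's barrel is probably at (280,350). I go 40 mm nearer and measure the post there.

```bash
python3 -m handwheel '[{"gripper":1,"offset":[4,0,0],"rotation":[0,0,0]},{"gripper":1,"offset":[12,0,0],"rotation":[0,0,0]},{"gripper":1,"offset":[22,0,0],"rotation":[0,0,0]},{"gripper":1,"offset":[32,0,0],"rotation":[0,0,0]},{"gripper":1,"offset":[40,0,0],"rotation":[0,0,0]},{"gripper":1,"offset":[40,0,0],"rotation":[0,0,0]},{"gripper":1,"offset":[40,0,0],"rotation":[0,0,0]},{"gripper":1,"offset":[40,0,0],"rotation":[0,0,0]}]'
python3 - <<'E'
from h import *
o=ctrl.get_obs()
w=cam("wrist");s=cam("scene")
Rt=R.from_rotvec(o["tool_rot"]).as_matrix(); yaw=np.arctan2(Rt[1,1],Rt[0,1]); print("yaw",yaw)
D=np.array([o["tool_pos"][0],o["tool_pos"][1],o["tool_pos"][2]-.0775])
J=np.array([.5248,.247,0])
DP=place(np.array([[0,.081,.067],[0,.065,.11]]),D,yaw); JP=place(np.array([[0,-.02,.135],[0,-.02,.079],[.018,0,.14],[-.018,0,.14]]),J,.392)
print("w door",proj(w,DP).round(1).tolist(),"jamb",proj(w,JP).round(1).tolist())
print("s door",proj(s,DP).round(1).tolist(),"jamb",proj(s,JP).round(1).tolist())
A=cv2.resize(w["image"][0:130,196:326],None,fx=4.5,fy=4.5,interpolation=cv2.INTER_CUBIC)
B=cv2.resize(np.clip(s["image"][120:210,300:340]*1.8,0,255).astype(np.uint8),None,fx=5,fy=6.5,interpolation=cv2.INTER_CUBIC)
im=np.zeros((585,790,3),np.uint8); im[:,:585]=A; im[:,590:790]=B
cv2.imwrite("pics/m4.png",im[:,:,::-1])
E
```

```text
t: 9.5
tool_pos: [0.5789, 0.1164, 0.1173]
tool_rot: [1.747, 2.611, -0.0]
contact_force: [-0.7, -0.4, -1.8]
opening: 0.0068
grip_force: 78.1
yaw 0.39163960855900126
w door [[254.8, 94.7], [254.3, 127.7]] jamb [[253.9, -19.3], [254.7, 27.3], [303.7, -91.8], [203.7, -91.7]]
s door [[324.5, 156.8], [322.8, 149.4]] jamb [[334.4, 143.4], [331.7, 156.2], [343.7, 142.0], [334.3, 135.8]]
```

View pics/m4.png

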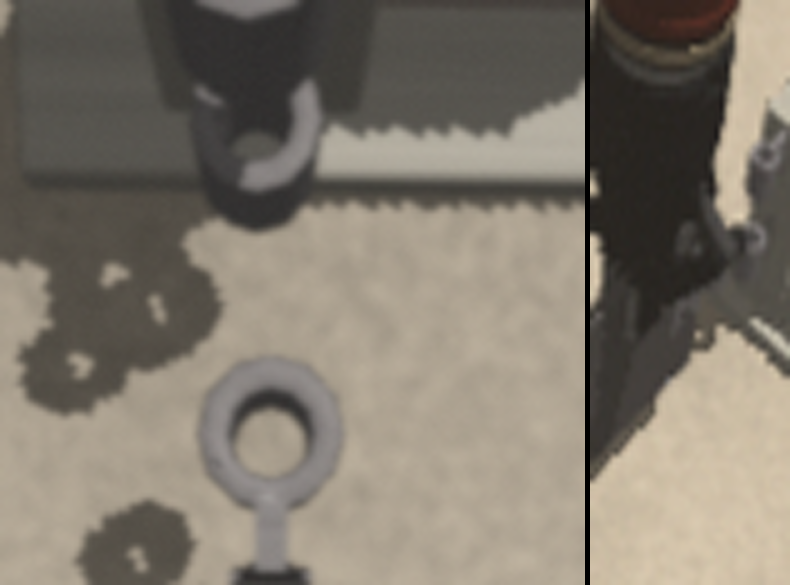

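The wrist crop (left) shows the post's lower barrel centred at (257,125) and the door's barrel at (271,432). Against the prediction the door has to go about 1.9 mm along tool -y and 41 mm along +x. The heights agree by the ring sizes.

```bash
python3 -m handwheel '[{"gripper":1,"offset":[2,-0.5,0],"rotation":[0,0,0]},{"gripper":1,"offset":[6,-1.2,0],"rotation":[0,0,0]},{"gripper":1,"offset":[10,-1.9,0],"rotation":[0,0,0]},{"gripper":1,"offset":[14,-1.9,0],"rotation":[0,0,0]},{"gripper":1,"offset":[18,-1.9,0],"rotation":[0,0,0]},{"gripper":1,"offset":[20,-1.9,0],"rotation":[0,0,0]},{"gripper":1,"offset":[20,-1.9,0],"rotation":[0,0,0]},{"gripper":1,"offset":[20,-1.9,0],"rotation":[0,0,0]}]'
python3 - <<'E'
from h import *
o=ctrl.get_obs()
w=cam("wrist");t=cam("top")
Rt=R.from_rotvec(o["tool_rot"]).as_matrix(); yaw=np.arctan2(Rt[1,1],Rt[0,1]); print("yaw",yaw)
D=np.array([o["tool_pos"][0],o["tool_pos"][1],o["tool_pos"][2]-.0775]);J=np.array([.5248,.247,0])
DP=place(np.array([[0,.081,.067],[0,.065,.11]]),D,yaw); JP=place(np.array([[0,-.02,.135],[0,-.02,.079]]),J,.392)
print("w door",proj(w,DP).round(1).tolist(),"jamb",proj(w,JP).round(1).tolist())
g=cv2.cvtColor(w["image"],cv2.COLOR_RGB2GRAY).astype(float);print(o["contact_force"])
A=cv2.resize(w["image"][0:130,196:326],None,fx=4.5,fy=4.5,interpolation=cv2.INTER_CUBIC)
cv2.imwrite("pics/m5.png",A[:,:,::-1])
E
```

```text
t: 10.6
tool_pos: [0.5694, 0.1343, 0.1173]
tool_rot: [1.746, 2.611, -0.0]
contact_force: [0.6, -0.6, -1.8]
opening: 0.0069
grip_force: 78.1
yaw 0.3919618037256704
w door [[254.8, 94.7], [254.3, 127.7]] jamb [[258.7, 37.7], [257.8, 64.1]]
[ 0.63274285 -0.56162542 -1.77347871]
```

View pics/m5.png

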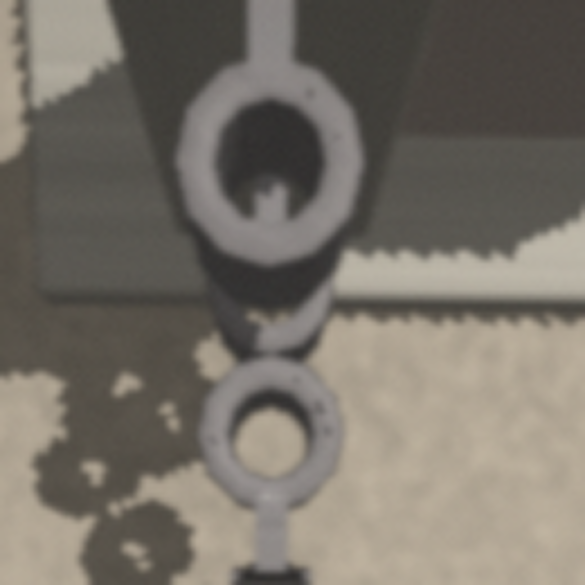

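Here the upper post barrel is centred at (270,163), the lower one peeks out below it, and the door's barrel is at (272,431). They line up laterally; about 21 mm remain along tool +x.

```bash
python3 -m handwheel '[{"gripper":1,"offset":[2,0,0],"rotation":[0,0,0]},{"gripper":1,"offset":[5,0,0],"rotation":[0,0,0]},{"gripper":1,"offset":[9,0,0],"rotation":[0,0,0]},{"gripper":1,"offset":[13,0,0],"rotation":[0,0,0]},{"gripper":1,"offset":[17,0,0],"rotation":[0,0,0]},{"gripper":1,"offset":[20,0,0],"rotation":[0,0,0]},{"gripper":1,"offset":[21.2,0,0],"rotation":[0,0,0]},{"gripper":1,"offset":[21.2,0,0],"rotation":[0,0,0]}]'
python3 - <<'E'
from h import *
o=ctrl.get_obs();print(o["contact_force"],o["wrist_torque"],o["dq"].round(4))
w=cam("wrist");t=cam("top");s=cam("scene")
Rt=R.from_rotvec(o["tool_rot"]).as_matrix(); yaw=np.arctan2(Rt[1,1],Rt[0,1])
D=np.array([o["tool_pos"][0],o["tool_pos"][1],o["tool_pos"][2]-.0775])
kn=place(np.array([[0,.081,.055]]),D,yaw)[0]
print("w upper ring pred if coaxial",proj(w,[kn+[0,0,.04]]),"pixels in crop",(proj(w,[kn+[0,0,.04]])[0]-[206,30]+.5)*6)
A=cv2.resize(w["image"][30:128,206:306],None,fx=6,fy=6,interpolation=cv2.INTER_CUBIC)
B=np.clip(cv2.resize(s["image"][125:185,315:335],None,fx=9.8,fy=9.8,interpolation=cv2.INTER_CUBIC)*1.8,0,255).astype(np.uint8)
cv2.imwrite("pics/m6.png",np.hstack([A,B])[:,:,::-1])
E
```

```text
t: 11.7
tool_pos: [0.5612, 0.1541, 0.1173]
tool_rot: [1.746, 2.612, -0.0]
contact_force: [-0.0, 0.2, -1.9]
opening: 0.0069
grip_force: 78.1
[-0.01246407  0.23337346 -1.88033231] [ 0.00971216 -0.00330871 -0.01620089] [-0.0029  0.0009 -0.0028  0.0017  0.0006 -0.0028]
w upper ring pred if coaxial [[254.42219901  89.09342074]] pixels in crop [293.53319408 357.56052446]
```

View pics/m6.png

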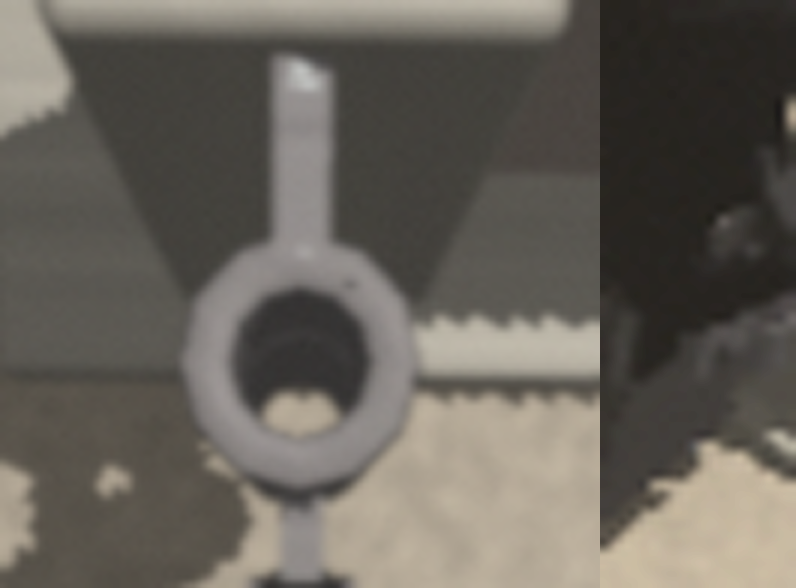

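The view down the bore shows the rings lined up: upper ring at (300,364), with the bench visible symmetrically through all three holes. The contact force is unchanged at the door's weight, so the door touches nothing. I let it settle and hand it in.

```bash
python3 -m handwheel '[{"gripper":1,"offset":[0,0,0],"rotation":[0,0,0]},{"gripper":1,"offset":[0,0,0],"rotation":[0,0,0]},{"gripper":1,"offset":[0,0,0],"rotation":[0,0,0]},{"gripper":1,"offset":[0,0,0],"rotation":[0,0,0]},{"gripper":1,"offset":[0,0,0],"rotation":[0,0,0]},{"gripper":1,"offset":[0,0,0],"rotation":[0,0,0]},{"gripper":1,"offset":[0,0,0],"rotation":[0,0,0]},{"gripper":1,"offset":[0,0,0],"rotation":[0,0,0]}]' && python3 -c "
from station import ctrl; print(ctrl.finish_job())"
```

```text
t: 12.85
tool_pos: [0.5613, 0.154, 0.1173]
tool_rot: [-1.746, -2.612, 0.0]
contact_force: [0.3, 0.3, -1.2]
opening: 0.0068
grip_force: 78.1
the job is handed in; nothing more can be done
None
```

The job is handed in at 12.85 s: the gripper holds the door still and upright, in line with the post, its barrel in the gap and the three holes lined up to a fraction of a millimetre in the wrist camera; the wrist force shows no contact, and the height comes from the tool position, not a direct view.

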